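# Work the source shutter, then hold the survey probe over the closed port

## Task

Do the shutter check on the shielded source housing: pull its shutter knob all the way out until it clicks into its stop, push it fully home again, then take the survey probe by its handle out of its cradle and carry it across above the brick wall. Stop with the probe level, centred and square over the rectangular port frame on top of the housing, its window hovering about a centimetre above the frame, and finish while still holding it there, still in the air. The probe must never touch the wall or the housing, must stay upright, and the cup, beaker and tube nearby are left where they stand.

Things in the scene. Friction and masses are not known exactly. Their poses are not given: they have to be found in the camera images.
- port (a point): centre of the upper face of the port frame on the source housing. The frame is a raised bright steel rectangle 52 mm along its x and 84 mm along its y with a slot 20 x 56 mm in it; its face is 102 mm above the worktop. The housing is a fixed grey block, 110 mm (x) by 100 mm (y), top at 96 mm, on a foot plate 124 x 112 mm. Axes: z up, x from the knob side to the back of the housing (the knob sticks out to -x), y along the long side of the frame.
- shutter_knob (a point): middle of the black round shutter knob on the knob side of the housing, 59 mm above the worktop; it moves with the knob. The knob is a cylinder of diameter 24 mm, 24 mm long, lying along the housing's x, with a 5 mm thick flange of diameter 29 mm at its outer end that begins 11 mm outward of this point. It lies 96 mm from the port's centre in -x when home; 14 mm of 8 mm rod lie free between it and the round gland of the housing. Same axes as the port.
- shutter (a joint): travel of the shutter knob: 0 is home (closed), 0.030 m is fully out, pulled straight along the port's -x. An over-centre tumbler inside the housing snaps it into a detent at each end: it takes about 6 to 9 N to leave either end, the force falls to nothing at mid-travel, and from there on it is drawn into the other end.
- source_housing: the source housing with the port on its top, as described under the port; origin at the centre of its underside, on the worktop; axes as the port.
- brick_wall: fixed wall of dark grey lead bricks between housing and cradle: 200 mm along its x, 50 mm thick along its y, 150 mm high; origin at the centre of its underside. Housing and cradle stand on opposite sides of it, either way round.
- cradle: fixed black parking cradle of the probe: plate 74 mm (x) by 104 mm (y), floor 8 mm above the worktop, with lips up to 19 mm that enclose the probe's head with 2 mm play; lift the probe straight up. Origin at the centre of its underside; long side along y.
- probe: cordless survey probe, 0.2 to 0.35 kg, standing in the cradle, window down. Origin: centre of its underside (the window), 8 mm above the worktop at the start. Flat grey head 44 mm (x) by 76 mm (y) by 22 mm high; a bar handle over it on two posts; 82 mm high in all; z up, y along its long side. Turned by half a turn it is the same for the job.
- probe_handle (a point): middle of the probe's handle bar, 72 mm above the centre of its underside. The bar is 24 mm wide (x), 76 mm long (y) and 20 mm high, with a clear gap of 40 mm between it and the head, 52 mm between the posts; to be gripped across its x. Same axes as the probe.
- cup: bystander: small snap-lid sample cup, 35 x 43 x 24 mm, in front of the wall; origin at its underside.
- beaker: bystander: empty beaker, diameter 56 mm, 76 mm high, at the back on the left side of the wall; origin at the centre of its underside.
- tube: bystander: standing clear 50 ml tube with cap, diameter 36 mm, 118 mm high, at the back on the right side of the wall; origin at the centre of its underside.
Mind the look-alikes: they are no part of the job. Leave any orange or purple look-alike of the probe alone.

How it is judged (in metres and radians):
On the way, in this order (a step that is already met when the one before it is completed fails the run):
1. the shutter knob is pulled fully out (27 mm or more of its 30 mm) (value of joint shutter above 0.027 m), for 0.1 s.
2. the shutter knob is pushed fully home (within 2 mm) (value of joint shutter below 0.002 m), for 0.2 s.
3. the probe passes above the brick wall: within 60 mm of its mid-plane with its underside higher than the wall's top (height (world z) of probe above 0.151 m and y of probe in the frame of brick_wall between -0.06 and 0.06 m and x of probe in the frame of brick_wall between -0.16 and 0.16 m), for 0.05 s.
At the end, for the whole second after the job is handed in: Shutter home within 2 mm; probe held still in the fingers and touching nothing else, its underside 3 to 18 mm above the port frame, centred within 8 mm both ways, square within 0.12 rad (either way round), level within 0.09 rad; cup, beaker and tube within 20 mm of their places (value of joint shutter below 0.002 m and z of probe in the frame of port between 0.003 and 0.018 m and x of probe in the frame of port between -0.008 and 0.008 m and y of probe in the frame of port between -0.008 and 0.008 m and angle between the y axis of probe and the y axis of port, either way round below 0.12 rad and angle between probe's own z axis and vertical below 0.09 rad and linear speed of probe below 0.02 m/s and contact force between probe and the fingers above 1.5 N and contact force between probe and source_housing below 0.05 N and contact force between probe and brick_wall below 0.05 N and distance of each of cup, beaker, tube from where it was at the start of the episode below 0.02 m); the arm keeps its last pose, push and grip.
It fails at once if the probe touches the source housing (contact force between probe and source_housing above 0.5 N).
It fails at once if the probe touches the brick wall (contact force between probe and brick_wall above 0.5 N).
It fails at once if the probe is tipped by more than 0.5 rad (angle between probe's own z axis and vertical above 0.5 rad).
It fails at once if the cup, the beaker or the tube is shifted by more than 20 mm (distance of any of cup, beaker, tube from where it was at the start of the episode above 0.02 m).
It also fails if it takes over 66 s, if anything falls off the work surface, if the arm or the gripper's body presses on something with over 40 N, if the wrist force passes 120 N, or if a joint passes its speed limit or range.

## Robot

A 7-joint arm with a two-finger parallel gripper is mounted at the origin on a cart in front of the work surface, level with it; the furniture and walls round the work are solid. World frame = base frame: x ahead of the robot, y to its left, z up, the work surface at z = 0. Lengths are in mm, angles in rad, forces in N, time in s.
With the tool pointing down it reaches from about 400 to 875 mm from the base axis. Payload 4.4 kg.
Tool frame: the origin (TCP) lies at the very end of the fingers, on their centre line; the grasp point (between the pads) lies 19 mm behind it; z points along the fingers, y is the line along which they close (so a half turn about z gives the same grasp; the last joint's range is limited). The gripper opens to 85 mm and grips with 20 to 120 N. Pads are 22 mm wide; open, the fingers measure 114 mm over their backs; the gripper's body (76 mm by 85 mm) begins 54 mm behind the grasp point. The pads swing forward as they close: fully open they stand 13 mm farther back than shut.
Start: joints at [-1.276, 0.628, 0.038, 1.517, -0.027, 0.996, -0.02], TCP at [229.442, 608.173, 231.313] pointing down, gripper open.
Joint ranges: [-3.06, 3.06], [-0.37, 2.12], [-1.25, 1.32], [0.18, 2.47], [-1.1, 4.24], [0.23, 1.98], [-2.94, 2.94]. Speed limits (rad/s): [2.57, 2.57, 3.14, 3.14, 3.14, 3.14, 3.14].

## Interface

Orientations are given as [roll, pitch, yaw] about the fixed x, y, z axes, in that order (R = Rz(yaw) Ry(pitch) Rx(roll)).
In Python, from cell import read_state, get_image, camera_info, finish_job gives the robot as it stands.
- The arm moves only by the tool play_rows, never from a script. Its argument "deltas" is one flat list of numbers, 7 for each row, row after row: the shift along the tool's x, y, z in mm, then the turn, a rotation vector about the tool's x, y, z in rad, then the opening, from 0 (shut) to 1 (fully open). In form: [dx, dy, dz, ax, ay, az, grip, dx, dy, dz, ax, ay, az, grip, ...]. A call has 1 to 10 rows; each row is the pose to reach, as a shift and turn from the pose commanded when the call began, along the tool's axes at that moment; what a row does not reach only later rows make up. A row lasts 1/8 s, in which the tool goes at most 62.5 mm and 10.7 degrees, less where a joint would pass 70% of its speed; a pose out of reach is approached as far as the arm can. A call with a gripper value outside its range is refused whole. The fingers move at their own pace and stop on an object; the grip force is fixed at half the most. Time passes only in rows, so rows that repeat a pose let the fingers close. It gives the time, the measured TCP pose, the force, the opening and the grip force at its end, in the units of the state.
- read_state(): the state, without advancing time (a new reading comes with each control period).
- get_image(name): name is "side" or "top" or "wrist"; returns the picture (480x640x3 uint8, red, green, blue); there is no depth.
- camera_info(name): a dict with "fx", "fy", "cx", "cy" (pixels), "distortion" ([k1, k2, p1, p2, k3] as OpenCV has them; the pictures are not rectified), "T" (4x4, takes a point from camera to world coordinates). Camera axes: x right, y down, z forward; pixel columns grow to the right and rows downward; lengths in mm; the calibration is good to about 2 mm. A picture is of the moment at which its call begins: read the wrist's pose just before it. camera_info takes no time and is no camera call; for the wrist camera it gives the pose at the moment of the call.
- finish_job(): hands the job in; it is judged then, once.
The state is a dict: "clock": time; "qpos": joint angles; "qd": joint speeds; "tau": joint torques, N m; "eef_pos": TCP position; "tool_rot": TCP orientation; "force": force on the tool from outside, world axes, zero at the start; "torque": the same for the moment, N m; "width": finger opening in mm; "gripper_force": force on a finger pad.
Only numpy, scipy, OpenCV 4.12 (cv2) and the standard library are available. Lean on these libraries where they do the work, as an engineer would, in place of code of your own. Each camera call takes 0.05 s, during which the arm holds its last target. There are 200 camera calls.

## Working session

There is one attempt and no reset: what is moved stays moved. The work goes in short steps, Python scripts to look and compute and a tool call to move; the robot and the scene stay as the last step left them, time stands still between calls to the robot, and variables do not carry over. Pictures are saved under pics/ and viewed, at most 10 in all, crops included, and the job is handed in when it is done.

Besides the shell and the picture viewer there is one more tool, called after "Call:" as name(argument=value, ...) on one line, values as JSON. play_rows: Moves the arm, as the interface text tells. Its arguments: {"type":"object","properties":{"deltas":{"type":"array"}},"required":["deltas"]}

```bash
mkdir -p pics; ls; python3 - <<'E'
from cell import *
import cv2
for n in("top","side"):
    im=get_image(n); cv2.imwrite(f"pics/{n}0.png",im[:,:,::-1])
    c=camera_info(n); print(n,c)
s=read_state(); print(s)
E
```

```text
pics
top {'fx': 457.8854418628834, 'fy': 457.8854418628834, 'cx': 313.60726509336456, 'cy': 239.41477856371017, 'distortion': array([-0.0357419,  0.       ,  0.       ,  0.       ,  0.       ]), 'T': array([[ 5.43142778e-02, -9.73875710e-01,  2.20490502e-01,
         3.67539704e+02],
       [-9.98507070e-01, -5.16909887e-02,  1.76542395e-02,
        -2.24270204e+02],
       [-5.79566298e-03, -2.21120202e-01, -9.75229340e-01,
         9.36305374e+02],
       [ 0.00000000e+00,  0.00000000e+00,  0.00000000e+00,
         1.00000000e+00]])}
side {'fx': 615.2827185136846, 'fy': 615.2827185136846, 'cx': 322.7993216362512, 'cy': 235.1785774174223, 'distortion': array([-0.00378651,  0.        ,  0.        ,  0.        ,  0.        ]), 'T': array([[-9.76339508e-01,  1.43022939e-01, -1.62190027e-01,
         7.50846561e+02],
       [ 2.15390156e-01,  5.76642307e-01, -7.88093098e-01,
         6.66131856e+02],
       [-1.91897604e-02, -8.04380562e-01, -5.93804399e-01,
         7.35307610e+02],
       [ 0.00000000e+00,  0.00000000e+00,  0.00000000e+00,
         1.00000000e+00]])}
{'clock': 0.1, 'qpos': array([-1.27579649,  0.62924088,  0.03846213,  1.51824515, -0.02702088,
        0.99628732, -0.02002231]), 'qd': array([ 0.00060124,  0.00026805,  0.00086692, -0.00427436,  0.00125858,
        0.00086064, -0.00017689]), 'tau': array([ 4.60285184e-03, -5.64540195e+01,  1.23052541e+00, -1.93974602e+01,
        1.11267608e-02,  5.41687521e-03,  3.28660299e-06]), 'eef_pos': array([229.24794676, 607.65233037, 230.49692505]), 'tool_rot': array([-3.13993023e+00,  8.12262702e-06,  2.78074562e+00]), 'force': array([ 0.32021097,  0.59062467, -0.24479489]), 'torque': array([ 0.02049716, -0.02156247, -0.02245219]), 'gripper_force': 0.0, 'width': 85.19207018831318}
```

View pics/top0.png

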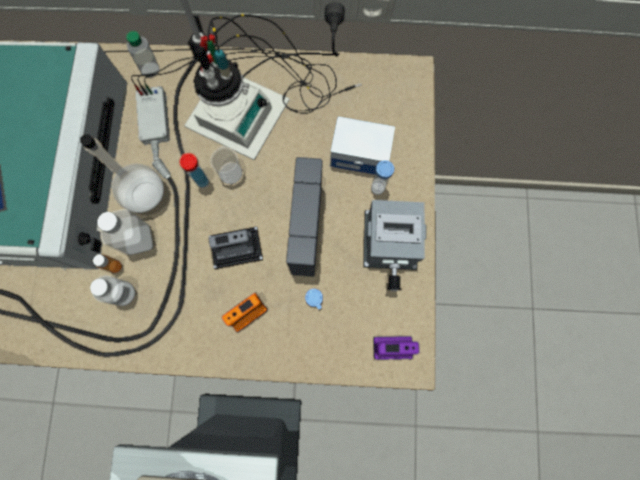

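View pics/side0.png

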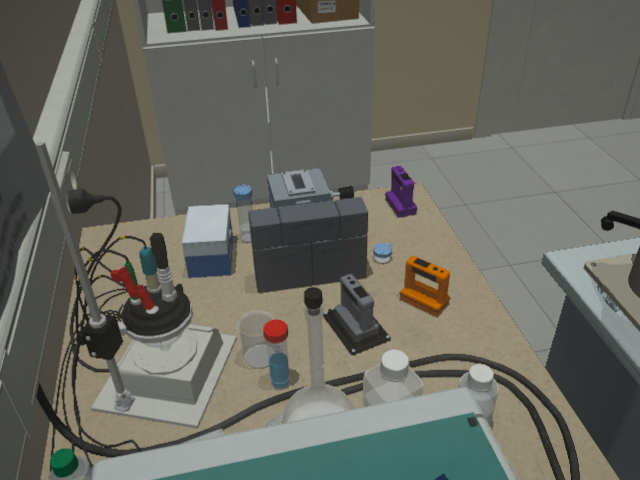

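The top image shows the grey probe in the black cradle at (236,240), with the wall at (305,215). The housing is at (396,237), its port frame at (400,228) and its knob at (394,280). The look-alikes are the orange one at (245,311) and the purple one at (396,347). The cup is at (315,298), the beaker at (229,168) and the tube at (382,180). The candidates for "probe" are grey (236,240), orange (245,311) and purple (396,347). I choose the grey one because it stands in the black cradle.

```bash
cat > h.py <<'E'
import numpy as np, cv2
from cell import *
from scipy.spatial.transform import Rotation as R
def cam(n): 
    c=camera_info(n); K=np.array([[c['fx'],0,c['cx']],[0,c['fy'],c['cy']],[0,0,1.]]); return K,np.array(c['distortion']),np.array(c['T'])
def at_z(C,px,z):
    K,d,T=C; p=cv2.undistortPoints(np.array(px,float).reshape(-1,1,2),K,d).reshape(-1,2)
    r=np.c_[p,np.ones(len(p))]@T[:3,:3].T; o=T[:3,3]; return o+r*((z-o[2])/r[:,2])[:,None]
def proj(C,P):
    K,d,T=C; Ti=np.linalg.inv(T); return cv2.projectPoints(np.array(P,float).reshape(-1,3),cv2.Rodrigues(Ti[:3,:3])[0],Ti[:3,3],K,d)[0].reshape(-1,2)
def delta(pos,rpy):
    "target pose -> row numbers in present tool axes (measured pose)"
    s=read_state(); R0=R.from_euler('xyz',s['tool_rot']); R1=R.from_euler('xyz',rpy)
    return np.round(R0.inv().apply(np.array(pos)-s['eef_pos']),1), np.round((R0.inv()*R1).as_rotvec(),3)
E
python3 - <<'E'
from h import *
C=cam("top")
for n,p,z in [("probe bar top",(234,238),90),("port",(400,228),102),("port edges",[(384,214),(417,215),(384,241),(418,242)],102),("knob",(394,281),59),("wall top",[(297,159),(321,159),(290,272),(313,273)],150),("cup",(315,298),20),("beaker",(229,168),40),("tube",(386,170),118),("housing top",[(372,203),(422,203),(371,262),(423,262)],96),("cradle",[(208,237),(258,229),(213,266),(262,260)],8),("orange",(245,311),80),("purple",(396,347),80),("boxtop",[(338,119),(395,125),(330,158),(390,165)],60)]:
    print(n,at_z(C,p,z).round(0)[:,:2].tolist())
im=get_image("top")[:,:,::-1]
a=cv2.resize(im[190:310,190:290],(500,600),interpolation=cv2.INTER_CUBIC)[:, :400]
a=cv2.resize(im[200:280,195:275],(400,400),interpolation=cv2.INTER_CUBIC)
b=cv2.resize(im[200:300,350:450],(400,400),interpolation=cv2.INTER_CUBIC)
cv2.imwrite("pics/crop.png",np.hstack([a,b]))
print(cam("wrist")[2].round(3), cam("wrist")[0])
E
```

```text
probe bar top [[554.0, -58.0]]
port [[587.0, -370.0]]
port edges [[612.0, -340.0], [614.0, -402.0], [560.0, -341.0], [562.0, -404.0]]
knob [[492.0, -367.0]]
wall top [[695.0, -171.0], [697.0, -215.0], [485.0, -172.0], [486.0, -212.0]]
cup [[455.0, -217.0]]
beaker [[713.0, -23.0]]
tube [[695.0, -339.0]]
housing top [[635.0, -317.0], [640.0, -413.0], [520.0, -318.0], [525.0, -415.0]]
cradle [[571.0, 13.0], [594.0, -90.0], [510.0, -4.0], [528.0, -104.0]]
orange [[418.0, -89.0]]
purple [[368.0, -370.0]]
boxtop [[826.0, -245.0], [819.0, -365.0], [738.0, -233.0], [729.0, -356.0]]
[[ 3.52000e-01  8.87000e-01  3.00000e-01  1.52131e+02]
 [ 9.36000e-01 -3.33000e-01 -1.15000e-01  6.37732e+02]
 [-2.00000e-03  3.21000e-01 -9.47000e-01  3.72762e+02]
 [ 0.00000e+00  0.00000e+00  0.00000e+00  1.00000e+00]] [[412.34399448   0.         321.64456318]
 [  0.         412.34399448 240.32534182]
 [  0.           0.           1.        ]]
```

View pics/crop.png

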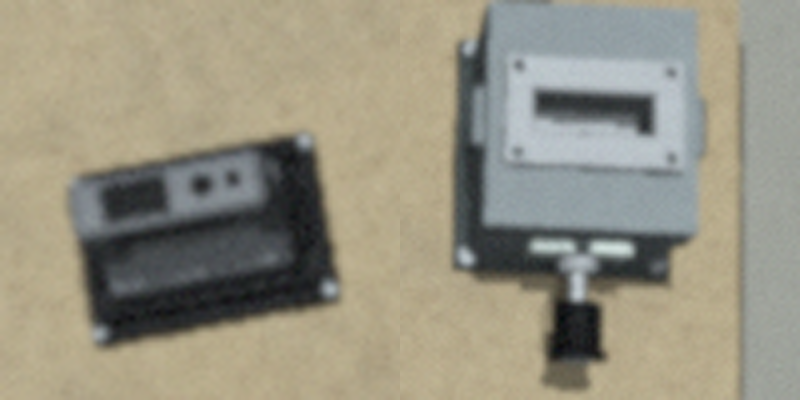

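The crop confirms the grey probe in the black cradle. Crop and full frame agree that the housing is nearly square to the world, and the knob points to the robot (-x). Next I move to a viewing pose above the housing.

```bash
python3 - <<'E'
from h import *
print(delta([480,100,330],[np.pi,0,3.10]),delta([555,-370,200],[np.pi,0,3.10]))
E
```

```text
(array([-413.8, -386.7,  -98.8]), array([-0.001, -0.   , -0.319])) (array([-649.9, -799.8,   31.8]), array([-0.001, -0.   , -0.319]))
```

Call:
play_rows(deltas=[0,0,-60,0,0,0,1,-25,-25,-98,0,0,0,1,-70,-65,-98,0,0,-0.1,1,-113,-106,-98,0,0,-0.2,1,-156,-146,-98,0,0,-0.319,1,-200,-187,-98,0,0,-0.319,1,-243,-227,-98,0,0,-0.319,1,-286,-267,-98,0,0,-0.319,1,-330,-308,-98,0,0,-0.319,1,-373,-349,-98,0,0,-0.319,1])

```text
clock: 1.4
eef_pos: [455.8, 148.1, 329.3]
tool_rot: [3.141, 0.0, 3.1]
force: [1.4, 0.2, 0.3]
width: 85.5
gripper_force: 0.0
```

```bash
python3 - <<'E'
from h import *
print(read_state()['eef_pos'],delta([480,100,330],[np.pi,0,3.10]),delta([555,-370,200],[np.pi,0,3.10]))
E
```

```text
[455.75466304 148.13963446 329.34593141] (array([-26.2, -47.1,  -0.7]), array([ 0.,  0., -0.])) (array([-120.8, -513.6,  129.2]), array([ 0.,  0., -0.]))
```

Call:
play_rows(deltas=[-14,-60,0,0,0,0,1,-28,-120,0,0,0,0,1,-42,-180,0,0,0,0,1,-56,-240,0,0,0,0,1,-70,-300,0,0,0,0,1,-84,-360,10,0,0,0,1,-98,-415,30,0,0,0,1,-110,-460,60,0,0,0,1,-118,-495,95,0,0,0,1,-121,-514,129,0,0,0,1])

```text
clock: 2.65
eef_pos: [554.0, -371.1, 198.5]
tool_rot: [-3.141, -0.001, 3.098]
force: [-0.4, 0.3, 1.1]
width: 85.8
gripper_force: 0.0
```

Call:
play_rows(deltas=[0,0,0,0,0,0,1,0,0,0,0,0,0,1])

```text
clock: 2.9
eef_pos: [555.3, -367.8, 201.2]
tool_rot: [3.141, 0.001, 3.101]
force: [0.4, 0.2, -1.2]
width: 85.1
gripper_force: 0.0
```

```bash
python3 - <<'E'
from h import *
C=cam("wrist"); im=get_image("wrist"); np.save("w1.npy",im); np.savez("w1c.npz",K=C[0],d=C[1],T=C[2])
cv2.imwrite("pics/w1.png",im[:,:,::-1]); print(read_state()['eef_pos'],C[2].round(3))
E
```

```text
[ 555.75459813 -367.69604202  201.88053153] [[ 4.00000e-02  9.46000e-01  3.22000e-01  4.72690e+02]
 [ 9.99000e-01 -3.80000e-02 -1.30000e-02 -3.63942e+02]
 [ 0.00000e+00  3.22000e-01 -9.47000e-01  3.43278e+02]
 [ 0.00000e+00  0.00000e+00  0.00000e+00  1.00000e+00]]
```

View pics/w1.png

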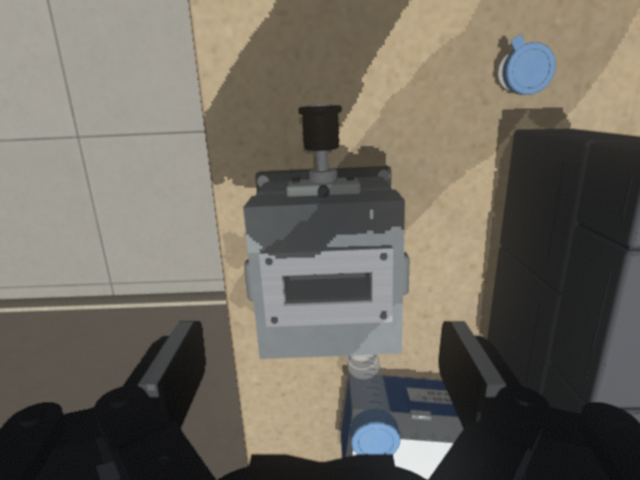

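The wrist view shows the port frame with corners near (261,252), (392,249), (393,320) and (263,327). The slot is at (328,287), the knob at (320,128) with its flange at y≈108, and the wall is on the right from x≈490. Now I fit the housing pose.

```bash
python3 - <<'E'
from h import *
from scipy.optimize import least_squares
z=np.load("w1c.npz"); C=(z['K'],z['d'],z['T']); g=cv2.cvtColor(np.load("w1.npy"),cv2.COLOR_RGB2GRAY)
px=np.float32([(261,252),(392,249),(393,320),(263,327),(284,275),(371,272),(372,299),(286,304)]).reshape(-1,1,2)
px=cv2.cornerSubPix(g,px,(4,4),(-1,-1),(3,50,.01)).reshape(-1,2); print(px.round(1).tolist())
# frame: image down=+x, right=+y
L=np.array([(-26,-42),(-26,42),(26,42),(26,-42),(-10,-28),(-10,28),(10,28),(10,-28)],float)
def P(v): 
    c,s=np.cos(v[2]),np.sin(v[2]); return np.c_[v[0]+c*L[:,0]-s*L[:,1],v[1]+s*L[:,0]+c*L[:,1],np.full(8,102+(v[3] if len(v)>3 else 0))]
for v0 in ([587,-370,0],[587,-370,0,0]):
    r=least_squares(lambda v:(proj(C,P(v))-px).ravel(),v0); print(r.x.round(3)); print(r.fun.reshape(-1,2).round(1).tolist())
v=least_squares(lambda v:(proj(C,P(v))-px).ravel(),[587,-370,0],loss='soft_l1').x; print(v)
k=v[:2]-96*np.array([np.cos(v[2]),np.sin(v[2])]); print("knob",k)
print("knob proj, flange outer top",proj(C,[[*k,71],[*(k-16*np.array([np.cos(v[2]),np.sin(v[2])])),73.5],[*(k+12*np.array([np.cos(v[2]),np.sin(v[2])])),71]]))
# also top camera
CT=cam("top"); print(proj(CT,P(v)).round(1).tolist())
E
```

```text
[[258.8999938964844, 252.60000610351562], [392.29998779296875, 247.5], [393.0, 320.0], [263.0, 327.0], [281.79998779296875, 275.8999938964844], [371.1000061035156, 272.20001220703125], [371.3999938964844, 300.6000061035156], [283.79998779296875, 303.8999938964844]]
[ 5.87280e+02 -3.65135e+02  4.00000e-03]
[[-0.9, 0.4], [0.3, -0.1], [-1.3, 1.2], [2.3, -0.9], [0.5, -0.3], [-0.9, -0.2], [-0.9, -0.3], [0.8, -0.1]]
[ 5.86320e+02 -3.65127e+02  4.00000e-03  2.09000e+00]
[[-1.5, 0.2], [0.9, -0.4], [-0.7, 1.5], [1.8, -0.5], [0.1, -0.3], [-0.5, -0.3], [-0.5, -0.1], [0.4, 0.1]]
[ 5.87320737e+02 -3.65040715e+02  5.67407428e-03]
knob [ 491.32228264 -365.58542292]
knob proj, flange outer top [[320.16847643 130.99506295]
 [318.95288295 104.79890899]
 [321.03268347 150.02674993]]
[[419.7, 242.1], [374.7, 240.0], [375.2, 213.2], [419.6, 215.3], [412.2, 233.4], [382.3, 232.0], [382.5, 221.7], [412.2, 223.1]]
```

```bash
python3 - <<'E'
from h import *
print(delta([492.5,-365.6,200],[np.pi,0,3.1465]),delta([492.5,-365.6,40],[np.pi,0,3.1465]))
E
```

```text
(array([63.3, -0.5,  1.7]), array([-0.   ,  0.002, -0.045])) (array([ 63.6,  -0.4, 161.7]), array([-0.   ,  0.002, -0.045]))
```

Call:
play_rows(deltas=[32,0,2,0,0.002,-0.045,1,63.4,-0.5,2,0,0.002,-0.045,1,63.4,-0.5,30,0,0.002,-0.045,1,63.4,-0.5,60,0,0.002,-0.045,1,63.4,-0.5,90,0,0.002,-0.045,1,63.5,-0.4,120,0,0.002,-0.045,1,63.6,-0.4,145,0,0.002,-0.045,1,63.6,-0.4,161,0,0.002,-0.045,1,63.6,-0.4,161,0,0.002,-0.045,1])

```text
clock: 4.08
eef_pos: [491.4, -365.7, 39.4]
tool_rot: [3.141, -0.002, -3.137]
force: [0.4, 0.1, 0.7]
width: 85.2
gripper_force: 0.0
```

Call:
play_rows(deltas=[0,0,0,0,0,0,0.6,0,0,0,0,0,0,0.4,0,0,0,0,0,0,0.2,0,0,0,0,0,0,0,0,0,0,0,0,0,0,0,0,0,0,0,0,0])

```text
clock: 4.82
eef_pos: [491.7, -366.0, 40.1]
tool_rot: [3.141, -0.001, -3.138]
force: [-1.1, 1.4, 4.9]
width: 22.2
gripper_force: 60.4
```

Call:
play_rows(deltas=[5,0,0,0,0,0,0,10,0,0,0,0,0,0,16,0,0,0,0,0,0,22,0,0,0,0,0,0,27,0,0,0,0,0,0,31,0,0,0,0,0,0,33,0,0,0,0,0,0,33,0,0,0,0,0,0,33,0,0,0,0,0,0])

```text
clock: 5.95
eef_pos: [461.7, -366.2, 40.2]
tool_rot: [-3.14, 0.004, -3.137]
force: [7.9, 2.3, 2.3]
width: 22.4
gripper_force: 62.5
```

```bash
python3 - <<'E'
from h import *
s=read_state();print(s['eef_pos'],s['force'])
C=cam("wrist"); im=get_image("wrist"); T=cam("top"); it=get_image("top")
c=cv2.resize(it[240:315,350:450],(640,480),interpolation=cv2.INTER_CUBIC)
cv2.imwrite("pics/pull.png",np.hstack([cv2.resize(im,(400,300)),cv2.resize(c,(400,300))])[:,:,::-1])
for t in (0,30): print(proj(T,[[491.3-t-16,-365.5,59]]),proj(C,[[491.3-t-16,-365.5,59],[491.3-t+12,-365.5,71]]))
E
```

```text
[ 461.67552056 -366.16981509   40.18085123] [7.85485198 2.34887144 2.28378587]
[[392.83935852 289.6503935 ]] [[321.59970617 384.07318419]
 [321.11005321 471.90120305]]
[[392.56136899 305.36158817]] [[322.10100057 309.59157763]
 [321.58319267 402.80777159]]
```

View pics/pull.png

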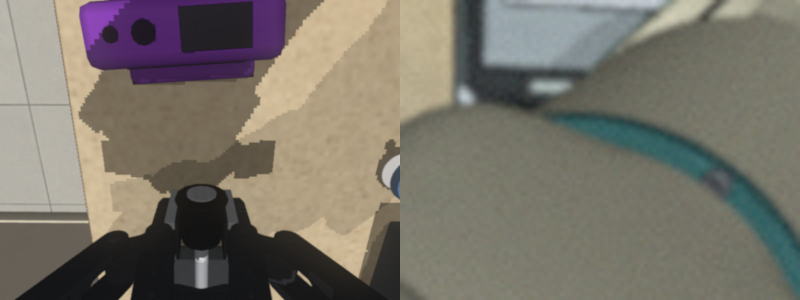

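The flange face is at about (320,312), which matches the prediction for 30 mm out. The tool also moved 30 mm and now sees 8 N at the stop, so I push it home.

Call:
play_rows(deltas=[-5,0,0,0,0,0,0,-10,0,0,0,0,0,0,-16,0,0,0,0,0,0,-22,0,0,0,0,0,0,-28,0,0,0,0,0,0,-33,0,0,0,0,0,0,-36,0,0,0,0,0,0,-36,0,0,0,0,0,0,-36,0,0,0,0,0,0,-36,0,0,0,0,0,0])

```text
clock: 7.3
eef_pos: [491.7, -366.0, 40.0]
tool_rot: [3.14, -0.006, -3.139]
force: [-3.1, 3.6, 12.5]
width: 22.6
gripper_force: 62.3
```

Call:
play_rows(deltas=[3,0,0,0,0,0,0,3,0,0,0,0,0,0.6,3,0,0,0,0,0,1,3,0,0,0,0,0,1,3,0,0,0,0,0,1,3,0,-20,0,0,0,1,3,0,-60,0,0,0,1,3,0,-110,0,0,0,1,3,0,-160,0,0,0,1,3,0,-190,0,0,0,1])

```text
clock: 8.55
eef_pos: [492.2, -367.2, 233.8]
tool_rot: [-3.139, 0.002, -3.139]
force: [0.8, 0.3, 0.7]
width: 85.4
gripper_force: 0.0
```

```bash
python3 - <<'E'
from h import *
print(delta([558,-86,230],[np.pi,0,1.75]))
C=cam("wrist"); im=get_image("wrist"); cv2.imwrite("pics/home.png",im[:,:,::-1])
print(proj(C,[[491.3-16,-365.5,73.5],[491.3-16-5,-365.5,73.5],[491.3+12,-365.5,71]]))
E
```

```text
(array([-66.7, 281. ,   3.1]), array([-1.000e-03,  4.000e-03,  1.395e+00]))
[[323.95175991 193.15964418]
 [323.99036244 186.53168928]
 [323.73705358 228.0743451 ]]
```

View pics/home.png

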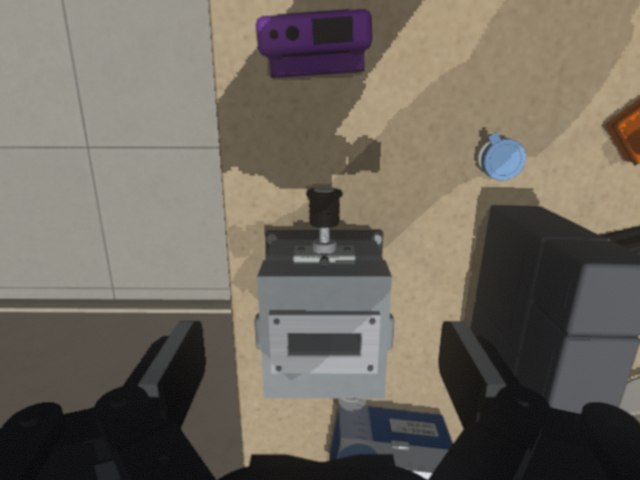

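The knob's inner end is at row ≈227, against 228 predicted for home, so the shutter is home. Next I view the probe.

Call:
play_rows(deltas=[-7,28,0,0,0,0.15,1,-15,60,0,0,0,0.3,1,-23,95,0,0,0,0.45,1,-31,130,0,0,0,0.6,1,-39,165,0,0,0,0.75,1,-47,200,0,0,0,0.9,1,-55,230,0,0,0,1.05,1,-62,255,0,0,0,1.2,1,-66,275,0,0,0,1.33,1,-67,281,0,0,0,1.395,1])

```text
clock: 9.85
eef_pos: [557.9, -82.9, 230.0]
tool_rot: [-3.141, -0.002, 1.75]
force: [0.7, -0.3, 0.9]
width: 85.6
gripper_force: 0.0
```

Call:
play_rows(deltas=[0,0,0,0,0,0,1,0,0,0,0,0,0,1])

```text
clock: 10.1
eef_pos: [557.5, -85.7, 229.8]
tool_rot: [-3.14, -0.0, 1.75]
force: [-0.3, -0.4, -0.1]
width: 85.2
gripper_force: 0.0
```

```bash
python3 - <<'E'
from h import *
C=cam("wrist"); im=get_image("wrist"); np.save("w2.npy",im); np.savez("w2c.npz",K=C[0],d=C[1],T=C[2])
cv2.imwrite("pics/w2.png",im[:,:,::-1]); s=read_state();print(s['eef_pos'],s['tool_rot'])
E
```

```text
[557.41680457 -85.85949633 229.65146186] [-3.14016956e+00 -3.14403240e-04  1.74970472e+00]
```

View pics/w2.png

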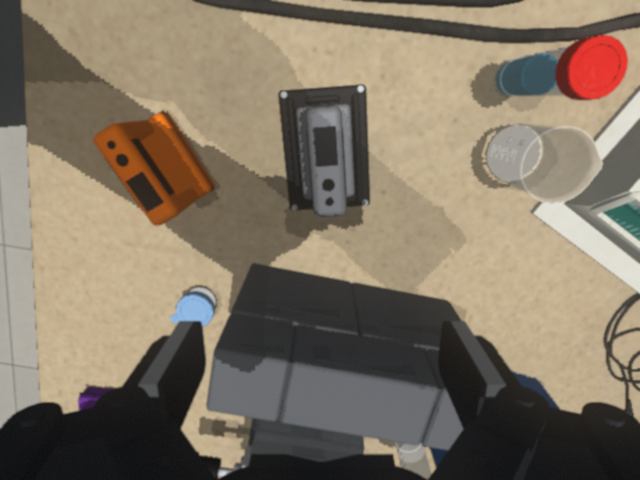

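The grey probe's bar top spans about (309,104) to (347,215), standing in the cradle with corners near (282,92), (364,88), (368,205) and (292,211). I'll zoom in for accuracy.

```bash
python3 - <<'E'
from h import *
im=np.load("w2.npy"); c=im[80:225,265:385]; cv2.imwrite("pics/w2c.png",cv2.resize(cv2.convertScaleAbs(c,alpha=1.6),(480,580),interpolation=cv2.INTER_CUBIC)[:,:,::-1])
E
```

```text
(no output)
```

View pics/w2c.png

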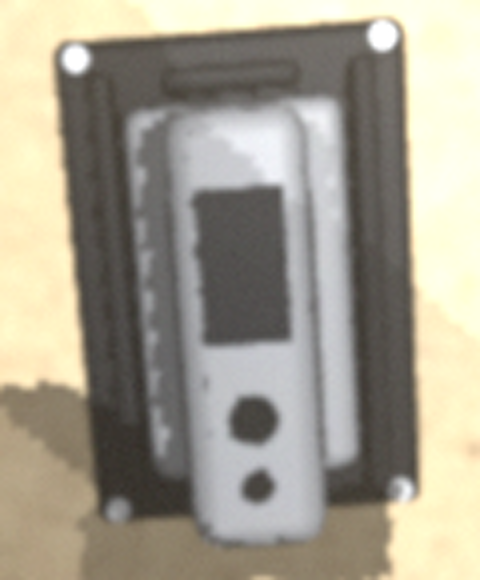

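```bash
python3 - <<'E'
from h import *
from scipy.optimize import least_squares
z=np.load("w2c.npz"); C=(z['K'],z['d'],z['T'])
def fit(px,hx,hy,zz):
    px=np.array(px)/4.+[265,80]-0.4
    # image up=+y? , right=+x : corners TL TR BR BL
    L=np.array([(-hx,hy),(hx,hy),(hx,-hy),(-hx,-hy)],float)
    f=lambda v:(proj(C,np.c_[v[0]+np.cos(v[2])*L[:,0]-np.sin(v[2])*L[:,1],v[1]+np.sin(v[2])*L[:,0]+np.cos(v[2])*L[:,1],np.full(4,zz)])-px).ravel()
    r=least_squares(f,[551,-46,.18]); print(r.x.round(3),r.fun.round(1))
fit([(56,44),(401,18),(416,500),(100,518)],37,52,8)
fit([(168,106),(300,106),(326,540),(193,545)],12,38,88)
T=cam("top"); print(proj(T,[[549,-48,90],[549,-48,8]]))
E
```

```text
[ 5.53027e+02 -4.33680e+01  2.46000e-01] [-1.5 -1.1  1.4 -0.9  1.2  0.9 -1.1  1.6]
[ 5.53107e+02 -4.32000e+01  2.39000e-01] [-1.7 -0.1  1.9 -2.3  0.   1.2 -0.3  1.8]
[[228.69719755 240.10137321]
 [236.07093727 248.78819746]]
```

```bash
python3 - <<'E'
from h import *
print(delta([553.1,-43.3,60],[np.pi,0,1.814]),delta([553.1,-43.3,180],[np.pi,0,1.814]))
E
```

```text
(array([ 42.6,   3.6, 169.7]), array([-0.001, -0.   , -0.064])) (array([42.6,  3.4, 49.7]), array([-0.001, -0.   , -0.064]))
```

Call:
play_rows(deltas=[21,2,25,0,0,-0.03,1,42.6,3.4,50,0,0,-0.064,1,42.6,3.4,50,0,0,-0.064,1,42.6,3.5,80,0,0,-0.064,1,42.6,3.5,110,0,0,-0.064,1,42.6,3.6,135,0,0,-0.064,1,42.6,3.6,155,0,0,-0.064,1,42.6,3.6,169.5,0,0,-0.064,1,42.6,3.6,169.5,0,0,-0.064,1,42.6,3.6,169.5,0,0,-0.064,1])

```text
clock: 11.4
eef_pos: [553.9, -43.2, 60.5]
tool_rot: [-3.141, 0.0, 1.813]
force: [0.6, -0.1, 0.0]
width: 85.2
gripper_force: 0.0
```

Call:
play_rows(deltas=[0,0,0,0,0,0,0.7,0,0,0,0,0,0,0.5,0,0,0,0,0,0,0.35,0,0,0,0,0,0,0.2,0,0,0,0,0,0,0,0,0,0,0,0,0,0,0,0,0,0,0,0,0])

```text
clock: 12.28
eef_pos: [553.2, -42.5, 60.0]
tool_rot: [-3.14, -0.001, 1.814]
force: [-1.6, 0.6, 6.6]
width: 23.1
gripper_force: 59.4
```

```bash
python3 - <<'E'
from h import *
s=read_state();print(s['eef_pos'],s['tool_rot'],s['force'],s['torque'])
E
```

```text
[553.21444133 -42.52788675  59.99393153] [-3.13991185e+00 -7.68570289e-04  1.81385153e+00] [-1.55570112  0.62253545  6.60316311] [0.11607522 0.20131263 0.02507112]
```

Call:
play_rows(deltas=[0,0,-4,0,0,0,0,0,0,-12,0,0,0,0,0,0,-25,0,0,0,0,0,0,-50,0,0,0,0,0,0,-80,0,0,0,0,0,0,-110,0,0,0,0,0,0,-140,0,0,0,0,0,0,-165,0,0,0,0,0,0,-182,0,0,0,0,0,0,-182,0,0,0,0])

```text
clock: 13.52
eef_pos: [554.1, -42.8, 242.9]
tool_rot: [3.141, 0.0, 1.814]
force: [0.3, -0.4, -1.3]
width: 23.4
gripper_force: 59.1
```

```bash
python3 - <<'E'
from h import *
s=read_state();print(s['eef_pos'],s['tool_rot'],s['force'],s['torque'],s['width'])
print(delta([587.3,-365.1,240],[np.pi,0,np.pi/2+.0055]))
im=get_image("wrist"); a=cv2.resize(im,(400,300)); b=cv2.resize(get_image("side"),(400,300))
cv2.imwrite("pics/held.png",np.hstack([a,b])[:,:,::-1])
E
```

```text
[554.11701689 -42.7665642  242.90031053] [3.14113889e+00 2.22725610e-05 1.81384318e+00] [ 0.29873994 -0.40426781 -1.28541614] [-0.00591281 -0.00735311 -0.06273633] 23.387392331223992
(array([-320.8,  -45.4,    2.9]), array([ 0.   , -0.   ,  0.238]))
```

View pics/held.png

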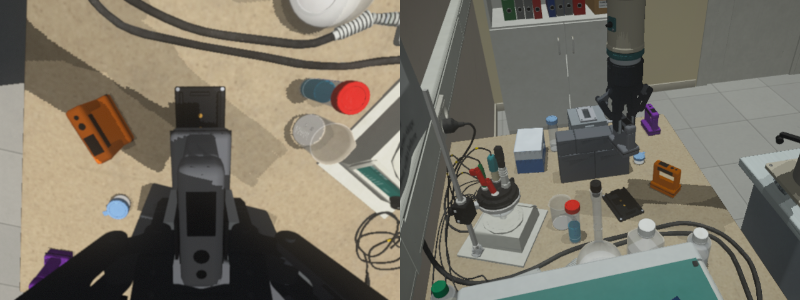

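The probe is held upright, clear of the cradle. Now I carry it across.

Call:
play_rows(deltas=[-10,-1,0,0,0,0,0,-35,-5,0,0,0,0.03,0,-75,-11,0,0,0,0.06,0,-120,-17,0,0,0,0.09,0,-165,-23,0,0,0,0.12,0,-210,-30,0,0,0,0.15,0,-252,-36,0,0,0,0.18,0,-288,-41,0,0,0,0.21,0,-312,-44.5,0,0,0,0.238,0,-320.8,-45.4,0,0,0,0.238,0])

```text
clock: 14.88
eef_pos: [585.1, -367.5, 240.3]
tool_rot: [-3.137, 0.0, 1.573]
force: [-0.4, 0.7, -1.9]
width: 22.9
gripper_force: 59.0
```

Call:
play_rows(deltas=[0,0,0,0,0,0,0,0,0,0,0,0,0,0,0,0,0,0,0,0,0])

```text
clock: 15.25
eef_pos: [587.1, -363.5, 241.7]
tool_rot: [-3.14, -0.001, 1.578]
force: [0.5, -0.4, -1.5]
width: 23.1
gripper_force: 59.0
```

```bash
python3 - <<'E'
from h import *
s=read_state();print(s['eef_pos'],s['tool_rot'],s['force'],s['width'])
C=cam("wrist");T=cam("top")
im=get_image("wrist"); it=get_image("top")
np.save("w3.npy",im)
cv2.imwrite("pics/over.png",np.hstack([im[80:480,140:540],cv2.resize(get_image("side")[120:280,240:400],(400,400),interpolation=cv2.INTER_CUBIC)])[:,:,::-1])
def box(z,hx,hy,a,c): 
    return [[c[0]+np.cos(a)*x-np.sin(a)*y,c[1]+np.sin(a)*x+np.cos(a)*y,z] for x,y in((-hx,hy),(hx,hy),(hx,-hy),(-hx,-hy))]
p=s['eef_pos']; a=s['tool_rot'][2]-np.pi/2
print("head top exp",proj(C,box(p[2]-52+22,22,38,a,p)).round(0)-[140,80],"bar",proj(C,box(p[2]+28,12,38,a,p)).round(0)-[140,80],"frame",proj(C,box(102,26,42,.0055,[587.3,-365.1])).round(0)-[140,80])
print(delta([587.3,-365.1,164],[np.pi,0,np.pi/2+.0055]))
E
```

```text
[ 587.11154808 -363.51113906  241.65618786] [-3.13980783e+00 -9.65490430e-04  1.57756258e+00] [ 0.4826898  -0.39099343 -1.46809974] 23.1206099803331
head top exp [[130. 131.]
 [232. 132.]
 [226. 282.]
 [136. 282.]] bar [[140. 181.]
 [221. 181.]
 [214. 379.]
 [147. 379.]] frame [[144.  87.]
 [220.  87.]
 [217. 200.]
 [147. 200.]]
(array([-0.9,  0.5, 77.8]), array([-0.002, -0.   ,  0.   ]))
```

View pics/over.png

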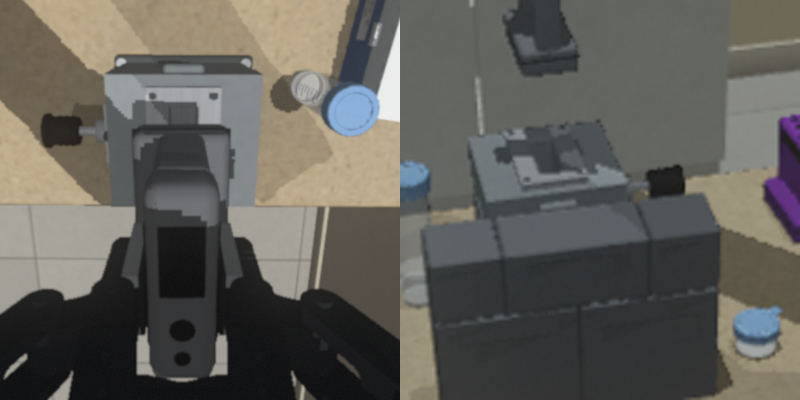

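The port frame appears at rows 87+ and columns 145–221 of the crop, as predicted. The probe is centred and aligned to about 2 mm, so I lower it slowly.

Call:
play_rows(deltas=[-2,0.3,8,0,0,0,0,-2,0.3,20,0,0,0,0,-2,0.3,34,0,0,0,0,-2,0.3,46,0,0,0,0,-2,0.3,56,0,0,0,0,-2,0.3,63,0,0,0,0,-2,0.3,68,0,0,0,0,-2,0.3,71,0,0,0,0,-2,0.3,71,0,0,0,0,-2,0.3,71,0,0,0,0])

```text
clock: 16.65
eef_pos: [587.0, -367.1, 171.0]
tool_rot: [-3.14, 0.0, 1.576]
force: [-0.4, -0.6, -1.7]
width: 22.9
gripper_force: 59.0
```

```bash
python3 - <<'E'
from h import *
s=read_state();print(s['eef_pos'],s['tool_rot'],s['force'],s['width'])
C=cam("side"); p=s['eef_pos']
B=lambda z,hx,hy,c:[[c[0]+x,c[1]+y,z] for x,y in((-hx,hy),(hx,hy),(hx,-hy),(-hx,-hy))]
o=np.array([240,120])
print("probe bottom exp",((proj(C,B(p[2]-52,22,38,p))-[260,140])*5).round(0).tolist(),"frame",((proj(C,B(102,26,42,[587.3,-365.1]))-[260,140])*5).round(0).tolist())
im=get_image("side")
cv2.imwrite("pics/low.png",np.hstack([cv2.resize(im[140:240,260:360],(500,500),interpolation=cv2.INTER_CUBIC),get_image("wrist")[0:480,180:460]])[:,:,::-1] if 0 else cv2.resize(im[140:240,260:360],(500,500),interpolation=cv2.INTER_CUBIC)[:,:,::-1])
E
```

```text
[ 586.97435968 -367.08462836  170.96778559] [-3.14012721e+00  2.88741239e-04  1.57577603e+00] [-0.44925531 -0.60060846 -1.73707948] 22.8547630978799
probe bottom exp [[259.0, 203.0], [146.0, 218.0], [113.0, 121.0], [221.0, 108.0]] frame [[273.0, 247.0], [140.0, 265.0], [105.0, 157.0], [231.0, 141.0]]
```

View pics/low.png

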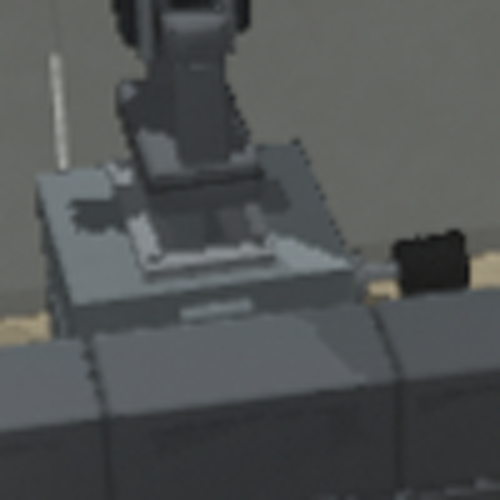

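The side view shows the probe hovering clear above the frame, with the frame's front edge from (145,270) to (272,247), as predicted. The probe's lower edge appears around row 185, though, against about 210 expected, so I check this numerically before lowering more. Counting back, that was my 11th picture view, one over the limit of 10, so I won't view any more.

```bash
python3 - <<'E'
from h import *
C=cam("side"); s=read_state(); p=s['eef_pos']
B=lambda z,hx,hy,c:[[c[0]+x,c[1]+y,z] for x,y in((-hx,hy),(hx,hy))]
for n,z in (("bot",-52),("headtop",-30),("bar bot",10),("bar top",30)): print(n,proj(C,B(p[2]+z,22 if z<0 else 12,38,p)).round(1).tolist())
q=[587.1,-363.5,241.7]; print("earlier bottom/headtop",proj(C,B(q[2]-52,22,38,q)).round(1).tolist(),proj(C,B(q[2]-30,22,38,q)).round(1).tolist(),"seen bottom (289.4,150),(311,147)")
g=cv2.cvtColor(get_image("side"),cv2.COLOR_RGB2GRAY)
for c in (293,297,301,305,309): print(c,"rows160+",g[160:198,c].tolist())
E
```

```text
bot [[311.8, 180.6], [289.2, 183.6]]
headtop [[311.5, 170.7], [288.6, 173.6]]
bar bot [[305.6, 152.7], [292.8, 154.2]]
bar top [[305.2, 143.0], [292.3, 144.6]]
earlier bottom/headtop [[311.0, 148.8], [287.5, 151.6]] [[310.6, 138.1], [286.9, 140.9]] seen bottom (289.4,150),(311,147)
293 rows160+ [54, 55, 54, 55, 54, 54, 62, 85, 103, 103, 103, 103, 103, 99, 87, 60, 59, 46, 51, 57, 56, 57, 58, 65, 69, 71, 72, 73, 72, 72, 94, 130, 133, 106, 81, 90, 110, 112]
297 rows160+ [61, 61, 61, 60, 60, 60, 61, 60, 60, 59, 60, 61, 63, 73, 79, 63, 57, 48, 57, 57, 57, 57, 58, 65, 66, 67, 67, 67, 68, 70, 101, 138, 124, 80, 80, 94, 118, 106]
301 rows160+ [59, 59, 59, 59, 59, 59, 59, 59, 59, 59, 58, 58, 66, 72, 60, 58, 49, 59, 59, 58, 56, 55, 56, 58, 57, 59, 58, 59, 63, 94, 129, 131, 105, 77, 90, 110, 111, 87]
305 rows160+ [52, 53, 54, 54, 54, 54, 55, 54, 54, 54, 55, 58, 69, 76, 58, 51, 50, 59, 58, 58, 58, 64, 73, 73, 72, 70, 68, 67, 69, 102, 138, 125, 81, 78, 93, 117, 105, 69]
309 rows160+ [101, 102, 101, 98, 91, 83, 61, 70, 68, 92, 95, 98, 86, 66, 57, 47, 58, 58, 58, 56, 68, 88, 88, 83, 72, 72, 72, 71, 102, 138, 131, 101, 77, 91, 111, 111, 87, 69]
```

The numbers settle it: row 185 was a dark seam on the head. The real lower edge lies at rows 180–183, as expected, so the underside is about 17 mm above the frame. I lower it 6.5 mm more.

Call:
play_rows(deltas=[0.3,0,2,0,0,0,0,0.6,0,4,0,0,0,0,1,0,6,0,0,0,0,1,0,6.5,0,0,0,0,1,0,6.5,0,0,0,0,1,0,6.5,0,0,0,0,1,0,6.5,0,0,0,0,1,0,6.5,0,0,0,0])

```text
clock: 17.75
eef_pos: [586.8, -366.0, 164.1]
tool_rot: [-3.14, -0.0, 1.576]
force: [0.2, 0.4, -2.5]
width: 23.2
gripper_force: 59.0
```

```bash
python3 - <<'E'
from h import *
s=read_state();print(s['clock'],s['eef_pos'],s['tool_rot'],s['force'],s['width'],s['gripper_force'],np.abs(s['qd']).max())
C=cam("side");p=s['eef_pos'];print(proj(C,[[p[0]+x,p[1]+38,p[2]-52] for x in(-22,22)]).round(1).tolist())
g=cv2.cvtColor(get_image("side"),cv2.COLOR_RGB2GRAY)
for c in (293,305,309): print(c,g[170:198,c].tolist())
E
```

```text
17.75 [ 586.80191348 -365.95792144  164.1233881 ] [-3.13963838e+00 -3.31021194e-05  1.57572208e+00] [ 0.16734938  0.4432904  -2.52466845] 23.188544181027904 59.0006285905838 0.0013078910938303988
[[312.1, 183.9], [289.6, 186.9]]
293 [75, 103, 104, 103, 103, 103, 102, 95, 78, 63, 57, 49, 60, 59, 58, 57, 65, 72, 72, 73, 72, 103, 133, 107, 82, 90, 109, 112]
305 [56, 57, 57, 57, 58, 72, 82, 67, 56, 47, 60, 59, 58, 56, 59, 71, 68, 67, 69, 94, 129, 125, 81, 79, 93, 118, 106, 69]
309 [61, 55, 70, 92, 93, 92, 74, 58, 48, 48, 59, 59, 56, 57, 63, 71, 71, 71, 102, 138, 131, 101, 76, 91, 111, 111, 86, 68]
```

```bash
python3 -c "
from cell import *
print(finish_job())"
```

```text
the job is handed in; nothing more can be done
None
```

The job is handed in at 17.8 s, but no verdict came back. The shutter was pulled out to its stop and pushed home, and the probe is held still about 10 mm above the port frame, by my measurements centred to about 2 mm, square and level. I viewed 11 pictures, one over the limit of 10.

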